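# Find the slack hold-down bolt of the bench lap and hold its cap open

## Task

The bench lap is held down by three rubber-bushed bolts, each under a hinged dust cap, and one bolt has gone slack: tap firmly down on the shut caps until you find the bolt that sinks under the tap. Then lift that bolt's cap by its tab well open, close to upright, with the bolt left down where it sank, and finish while still holding the cap up so it can be retightened. Do not open the cap of a bolt that has not sunk, and leave the jar, hammer and soldering block where they are.

Things in the scene. Friction and masses are not known exactly. Their poses are not given: they have to be found in the camera images.
- lap: bench lap, fixed to the bench: round grey housing (132 mm across at the splash tray, 104 mm high) with a 125 mm steel disc on top, on a grey cast foot with three arms. Origin: centre of its underside on the bench top, z up. In its frame the bolts stand 120 mm from the origin: bolt 1 at 0 degrees (+x), bolt 2 at +120, bolt 3 at -120. Speed knob and switch face -x
- bolt_1 (a joint): how far bolt 1, with washer and cap, has sunk, m; 0 at the start for every bolt. All look alike. A sound bolt does not move. The slack one is gripped by rubber only: pushed down with some 4 N it slides about 4 mm, stops dead and stays there (6.5 N pull it up again). A tap of 6 to 15 N straight down on the shut cap shows which it is
- cap_1 (a joint): opening angle of the hinged dust cap on bolt 1, rad: 0 shut, 1.5 its upper stop. A light spring and its weight pull it shut from any angle (under 1 N at the bar), so it stays open only while held
- cap_1_top (a point): centre of the flat top of dust cap 1, where to tap: 53 mm above the bench at the start. The cap is a steel cup, 34 mm across and 14 mm high, over the bolt's hex head. The point moves with the cap
- cap_1_bar (a point): middle of the round cross-bar that ends the T-shaped lifting tab of cap 1: level, parallel to the hinge pin, 8 mm thick, 14 mm long with flat ends, 40 mm out from the cap's centre (square to the cast arm), 5 mm below the cap's top; free space around and under it but for the 7 mm wide neck. Pinched on its two ends with 20 to 40 N it pivots between upright fingers as the cap swings up
- cap_1_hinge (a point): middle of the level hinge pin of cap 1, on the side away from the bar: 19 mm from the bolt's axis, 12 mm below the cap's top. The bar swings up and over towards it on a radius of 59 mm, starting 7 mm above the pin's height. Sinks with the bolt
- bolt_2 (a joint): how far bolt 2, with washer and cap, has sunk, m; 0 at the start for every bolt. All look alike. A sound bolt does not move. The slack one is gripped by rubber only: pushed down with some 4 N it slides about 4 mm, stops dead and stays there (6.5 N pull it up again). A tap of 6 to 15 N straight down on the shut cap shows which it is
- cap_2 (a joint): opening angle of the hinged dust cap on bolt 2, rad: 0 shut, 1.5 its upper stop. A light spring and its weight pull it shut from any angle (under 1 N at the bar), so it stays open only while held
- cap_2_top (a point): centre of the flat top of dust cap 2, where to tap: 53 mm above the bench at the start. The cap is a steel cup, 34 mm across and 14 mm high, over the bolt's hex head. The point moves with the cap
- cap_2_bar (a point): middle of the round cross-bar that ends the T-shaped lifting tab of cap 2: level, parallel to the hinge pin, 8 mm thick, 14 mm long with flat ends, 40 mm out from the cap's centre (square to the cast arm), 5 mm below the cap's top; free space around and under it but for the 7 mm wide neck. Pinched on its two ends with 20 to 40 N it pivots between upright fingers as the cap swings up
- cap_2_hinge (a point): middle of the level hinge pin of cap 2, on the side away from the bar: 19 mm from the bolt's axis, 12 mm below the cap's top. The bar swings up and over towards it on a radius of 59 mm, starting 7 mm above the pin's height. Sinks with the bolt
- bolt_3 (a joint): how far bolt 3, with washer and cap, has sunk, m; 0 at the start for every bolt. All look alike. A sound bolt does not move. The slack one is gripped by rubber only: pushed down with some 4 N it slides about 4 mm, stops dead and stays there (6.5 N pull it up again). A tap of 6 to 15 N straight down on the shut cap shows which it is
- cap_3 (a joint): opening angle of the hinged dust cap on bolt 3, rad: 0 shut, 1.5 its upper stop. A light spring and its weight pull it shut from any angle (under 1 N at the bar), so it stays open only while held
- cap_3_top (a point): centre of the flat top of dust cap 3, where to tap: 53 mm above the bench at the start. The cap is a steel cup, 34 mm across and 14 mm high, over the bolt's hex head. The point moves with the cap
- cap_3_bar (a point): middle of the round cross-bar that ends the T-shaped lifting tab of cap 3: level, parallel to the hinge pin, 8 mm thick, 14 mm long with flat ends, 40 mm out from the cap's centre (square to the cast arm), 5 mm below the cap's top; free space around and under it but for the 7 mm wide neck. Pinched on its two ends with 20 to 40 N it pivots between upright fingers as the cap swings up
- cap_3_hinge (a point): middle of the level hinge pin of cap 3, on the side away from the bar: 19 mm from the bolt's axis, 12 mm below the cap's top. The bar swings up and over towards it on a radius of 59 mm, starting 7 mm above the pin's height. Sinks with the bolt
- jar: bystander: small closed glass jar, 60 mm across, 65 mm high, origin at the centre of its underside
- hammer: bystander: small hammer lying on the bench, 220 mm long along its x, origin under its middle
- block: bystander: soldering block, 150 x 75 x 22 mm, origin at the centre of its underside

How it is judged:
On the way:
1. the slack bolt is found: it has been tapped down by more than 2.5 mm, all three caps still shut (value of joint any of bolt_1, bolt_2, bolt_3 above 0.0025 m and value of joint each of cap_1, cap_2, cap_3 below 0.15 rad), for 0.1 s.
At the end, for the whole second after the job is handed in: the slack bolt is still down by more than 1.5 mm, its cap is held open by the robot at more than 1.0 rad (57 degrees), at rest, and the other two caps are shut (under 0.15 rad) (((value of joint bolt_1 above 0.0015 m and value of joint cap_1 above 1 rad and contact force between any of the fingers, the arm and cap_1 above 0.15 N and value of joint each of cap_2, cap_3 below 0.15 rad) or (value of joint bolt_2 above 0.0015 m and value of joint cap_2 above 1 rad and contact force between any of the fingers, the arm and cap_2 above 0.15 N and value of joint each of cap_1, cap_3 below 0.15 rad) or (value of joint bolt_3 above 0.0015 m and value of joint cap_3 above 1 rad and contact force between any of the fingers, the arm and cap_3 above 0.15 N and value of joint each of cap_1, cap_2 below 0.15 rad)) and velocity of joint cap_1 between -0.3 and 0.3 rad/s and velocity of joint cap_2 between -0.3 and 0.3 rad/s and velocity of joint cap_3 between -0.3 and 0.3 rad/s); the arm keeps its last pose, push and grip.
It fails at once if a cap opened (over 0.4 rad) though its bolt has not sunk (under 1.5 mm) ((value of joint cap_1 above 0.4 rad and value of joint bolt_1 below 0.0015 m) or (value of joint cap_2 above 0.4 rad and value of joint bolt_2 below 0.0015 m) or (value of joint cap_3 above 0.4 rad and value of joint bolt_3 below 0.0015 m)).
It fails at once if the jar, hammer or block moved more than 20 mm (distance of any of jar, hammer, block from where it was at the start of the episode above 0.02 m).
It also fails if it takes over 54 s, if anything falls off the work surface, if the arm or the gripper's body presses on something with over 40 N, if the wrist force passes 120 N, or if a joint passes its speed limit or range.

## Robot

A 7-joint arm with a two-finger parallel gripper is mounted at the origin on the work surface. World frame = base frame: x ahead of the robot, y to its left, z up, the work surface at z = 0. Lengths are in m, angles in rad, forces in N, time in s.
With the tool pointing down it reaches from about 0.4 to 0.85 m from the base axis. Payload 4.5 kg.
Tool frame: the origin (TCP) lies at the very end of the fingers, on their centre line; the grasp point (between the pads) lies 19 mm behind it; z points along the fingers, y is the line along which they close (so a half turn about z gives the same grasp; the last joint's range is limited). The gripper opens to 88 mm and grips with 3 to 60 N. Pads are 18 mm wide; open, the fingers measure 123 mm over their backs; the gripper's body (75 mm by 187 mm) begins 45 mm behind the grasp point.
Start: joints at [-1.106, 0.689, -0.195, 1.565, 0.157, 0.902, -0.215], TCP at [0.261, 0.568, 0.211] pointing down, gripper open.
Joint ranges: [-3.01, 3.01], [-0.46, 2.08], [-1.47, 1.51], [0.13, 2.56], [-1, 4.14], [0.04, 2.09], [-2.66, 2.66]. Speed limits (rad/s): [2.57, 2.57, 3.14, 3.14, 3.14, 3.14, 3.14].

## Interface

Orientations are given as a unit quaternion [w, x, y, z].
In Python, from cell import bot, vision, job gives the robot as it stands. The module is installed in compiled form; this text tells all that it offers.
- The arm moves only by the tool step_arm, never from a script. Its argument "deltas" is a list of rows, each a list of 3 entries, a list of its own where there are three numbers: the shift along the tool's x, y, z each as a share of 0.3 m, from -1 to 1, then the turn about the tool's z as a share of pi rad, from -1 to 1, then the closure, from 0 (fully open) to 1 (shut). A call has 1 to 5 rows; each row is the pose to reach, as a shift and turn from the pose commanded when the call began, along the tool's axes at that moment, turning the shorter way round; what a row does not reach only later rows make up. A row lasts 1/8 s, in which the tool goes at most 62.5 mm and 10.7 degrees, less where a joint would pass 70% of its speed; a pose out of reach is approached as far as the arm can. A call with a number of a shift or a turn outside -1 to 1 is refused whole. A call with a gripper value outside its range is refused whole. The fingers move at their own pace and stop on an object; the grip force is fixed at half the most. Time passes only in rows, so rows that repeat a pose let the fingers close. It gives the time, the measured TCP pose, the force, the opening and the grip force at its end, in the units of the state.
- bot.sense(): the state, without advancing time (a new reading comes with each control period).
- vision.snapshot(name): name is "side" or "top"; returns the picture (384x512x3 uint8, red, green, blue); there is no depth.
- vision.calibration(name): a dict with "intrinsics" (3x3 intrinsics, pixels), "k1" (the pictures are not rectified: a ray, as slopes to the right and down, at radius r is drawn at 1 + k1 r^2 times it, then the intrinsics apply), "origin" and "attitude" of the camera in the world. Camera axes: x right, y down, z forward; pixel columns grow to the right and rows downward; lengths in m; the calibration is good to about 2 mm. A picture is of the moment at which its call begins. calibration takes no time and is no camera call.
- job.hand_in(): hands the job in; it is judged then, once.
Trained networks look in the newest picture that a camera, given by its name, has taken for a name from the list of things; names that differ only in an ending like _2 or _b are one class to them, and where a whole thing is asked for, a point or a joint stands for the part that bears it (a point fixed in the world has none). Each returns a list of dicts, best first, with "score" (0 to 1); they miss things now and then, are a little off and sometimes report something else, mostly with a low value. They report only what shows in the picture. A call takes as long as a camera call.
- vision.search_frame(camera, query): "at" ([column, row] in pixels, amid what is visible of it).
- vision.masks_of(camera, query): "pixels" (384x512 bool, what is visible of it) and "at" ([column, row] in pixels, amid what is visible of it).
The state is a dict: "time": time; "joint_pos": joint angles; "dq": joint speeds; "effort": joint torques, N m; "position": TCP position; "tcp_rot": TCP orientation; "ft_force": force on the tool from outside, world axes, zero at the start; "moment": the same for the moment, N m; "gripper_width": finger opening in m; "finger_force": force on a finger pad.
Only numpy, scipy, OpenCV 4.12 (cv2) and the standard library are available. Lean on these libraries where they do the work, as an engineer would, in place of code of your own. Each camera call takes 0.05 s, during which the arm holds its last target. There are 200 camera calls.

## Working session

There is one attempt and no reset: what is moved stays moved. The work goes in short steps, Python scripts to look and compute and a tool call to move; the robot and the scene stay as the last step left them, time stands still between calls to the robot, and variables do not carry over. Pictures are saved under pics/ and viewed, at most 10 in all, crops included, and the job is handed in when it is done.

Besides the shell and the picture viewer there is one more tool, called as name(argument=value, ...), one argument or row to a line, values as JSON. step_arm: Moves the arm, as the interface text tells. Shift numbers are shares of 0.3 m and turn numbers shares of pi rad, none past 1 either way. Its arguments: {"type":"object","properties":{"deltas":{"type":"array","items":{"type":"array"}}},"required":["deltas"]}

```bash
mkdir -p pics
cat > h.py <<'E'
import numpy as np, cv2
from cell import bot, vision, job
from scipy.spatial.transform import Rotation as R
def cal(n):
    c=vision.calibration(n); A=np.array(c["attitude"],float)
    if A.shape!=(3,3): A=R.from_quat(np.r_[A[1:],A[0]]).as_matrix()
    return np.array(c["intrinsics"]),c["k1"],np.array(c["origin"]),A
def ray(n,p):
    K,k,o,A=cal(n); d=np.array([(p[0]-K[0,2])/K[0,0],(p[1]-K[1,2])/K[1,1]]); u=d.copy()
    for _ in range(20): u=d/(1+k*(u@u))
    return o,A@np.r_[u,1]
def on_z(n,p,z):
    o,d=ray(n,p); return o+d*(z-o[2])/d[2]
def proj(n,P):
    K,k,o,A=cal(n); q=A.T@(np.array(P)-o); u=q[:2]/q[2]; u=u*(1+k*(u@u)); return K[:2,:2]@u+K[:2,2]
def save(n,f):
    im=vision.snapshot(n); cv2.imwrite(f,im[...,::-1]); return im
E
python3 - <<'E'
from h import *
for n in("top","side"):
    save(n,f"pics/{n}0.png"); print(n,vision.calibration(n))
    for q in("lap","cap_1_top","cap_1_bar","cap_1_hinge","jar","hammer","block"):
        print(q,[(np.round(d["at"]).tolist(),round(d["score"],2), np.round(on_z(n,d["at"],.05)[:2],3).tolist()) for d in vision.search_frame(n,q)])
s=bot.sense();print(s)
E
```

```text
top {'intrinsics': array([[460.87688464,   0.        , 251.17742424],
       [  0.        , 460.87688464, 195.61355952],
       [  0.        ,   0.        ,   1.        ]]), 'k1': 0.04426809710277252, 'origin': array([0.36848338, 0.01689149, 1.33013774]), 'attitude': array([-0.04908796,  0.71549345, -0.69503201,  0.050892  ])}
lap [([227.0, 188.0], 0.62, [0.571, 0.085])]
cap_1_top [([238.0, 145.0], 0.51, [0.697, 0.057]), ([246.0, 218.0], 0.51, [0.487, 0.029])]
cap_1_bar [([182.0, 191.0], 0.54, [0.557, 0.211]), ([234.0, 146.0], 0.49, [0.691, 0.069])]
cap_1_hinge [([238.0, 145.0], 0.5, [0.697, 0.057]), ([181.0, 194.0], 0.45, [0.55, 0.214])]
jar [([114.0, 232.0], 0.88, [0.44, 0.392])]
hammer [([406.0, 235.0], 0.94, [0.454, -0.413])]
block [([129.0, 176.0], 0.94, [0.596, 0.36]), ([182.0, 190.0], 0.64, [0.561, 0.21]), ([181.0, 193.0], 0.53, [0.552, 0.213])]
side {'intrinsics': array([[435.92731312,   0.        , 255.43952616],
       [  0.        , 435.92731312, 195.49038217],
       [  0.        ,   0.        ,   1.        ]]), 'k1': -0.14905790468477884, 'origin': array([-0.12737147, -0
[... 599 characters left out ...]
1125,  0.68906822, -0.19459985,  1.56528387,  0.15727571,
        0.9025065 , -0.21509408]), 'dq': array([-1.63545677e-03,  3.58655321e-04,  4.37342457e-04, -1.46416266e-03,
        3.81124304e-04, -1.96519794e-05,  1.18360731e-03]), 'effort': array([ 8.49743469e-05, -5.27435589e+01, -1.26728956e+00, -1.53741199e+01,
       -5.19644469e-02, -7.87203735e-04,  1.84214815e-05]), 'position': array([0.26097533, 0.56794385, 0.21086687]), 'tcp_rot': array([-2.36302491e-06,  2.13725472e-01,  9.76893761e-01,  5.82883406e-05]), 'ft_force': array([-0.48787303,  0.44840068, -0.29257929]), 'moment': array([-0.00872322,  0.01892455,  0.02443671]), 'finger_force': 0.0, 'gripper_width': 0.08842302629154207}
```

View pics/top0.png

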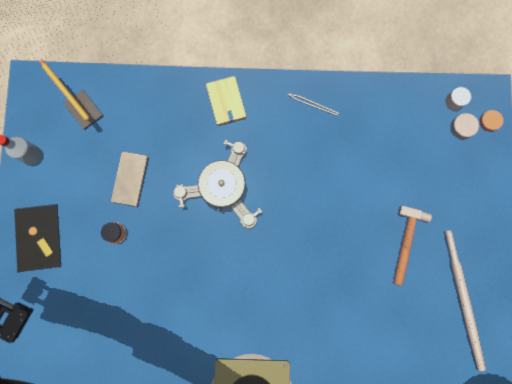

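View pics/side0.png

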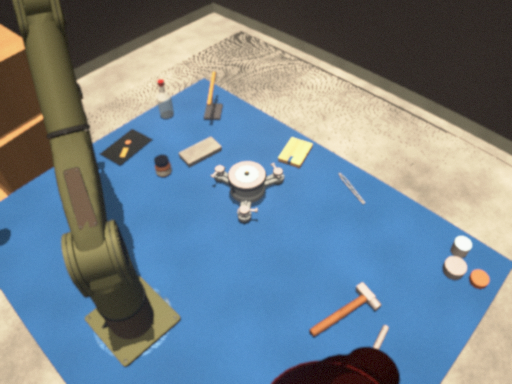

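Both pictures show the lap near (222,184) in top, with caps at about (238,147), (180,192) and (249,220). The tabs lie towards (228,143), (182,204) and (260,210). I'll crop and enlarge to refine these.

Run:
```python
from h import *
im=cv2.imread("pics/top0.png")[130:235,160:275]
a=cv2.resize(im,None,fx=5,fy=5,interpolation=cv2.INTER_CUBIC);cv2.imwrite("pics/c.png",a)
im=cv2.imread("pics/side0.png")[150:230,200:300]
a=cv2.resize(im,None,fx=7,fy=7,interpolation=cv2.INTER_CUBIC);cv2.imwrite("pics/d.png",a)
```

```text
(no output)
```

View pics/c.png

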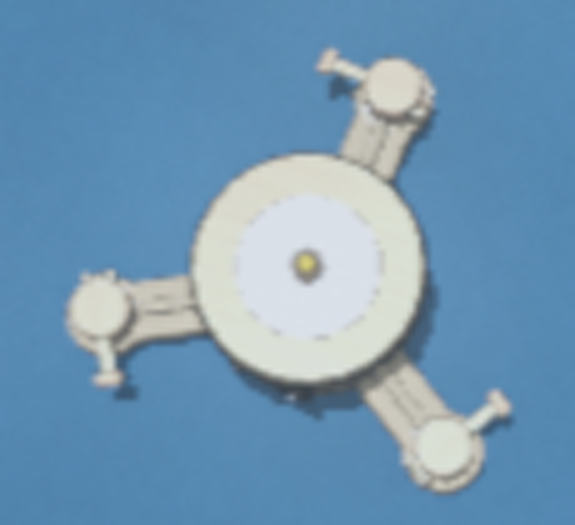

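View pics/d.png

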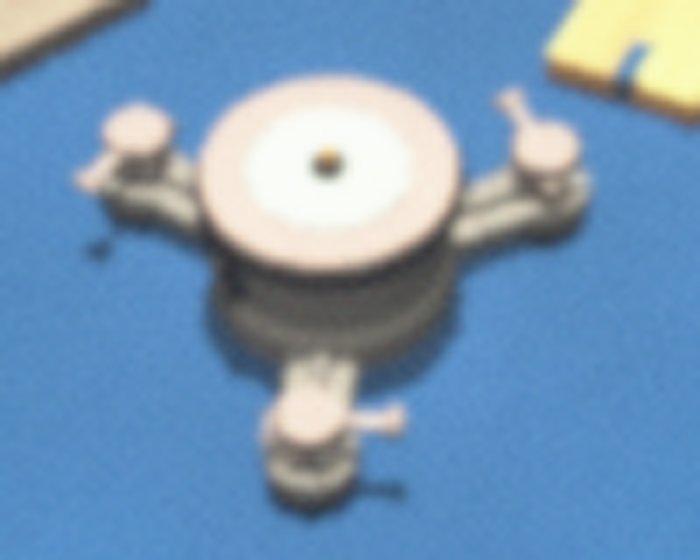

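The top crop shows the caps at (394,87), (101,306) and (444,446), and the bars at (328,62), (108,379) and (499,405). The side crop agrees, and every bar lies at +90° from its arm. Next I fit the lap pose to both views.

```bash
cat >> h.py <<'E'
def model(p,s=0):
    c=np.r_[p[:2],0]; out=[]
    for k in range(3):
        a=p[2]+k*2*np.pi/3; e=np.array([np.cos(a),np.sin(a),0]); t=np.array([-e[1],e[0],0]); z=np.array([0,0,1.])
        b=c+.12*e
        out.append((b+.053*z,b+.04*t+.048*z,b-.019*t+.041*z,a))
    return out
E
python3 - <<'E'
from h import *
from scipy.optimize import least_squares
T=(np.array([[394,87],[101,306],[444,446],[328,62],[108,379],[499,405]])+.5)/5-.5+[160,130]
S=(np.array([[547,151],[138,131],[311,415],[512,102],[90,180],[398,419]])+.5)/7-.5+[200,150]
def f(p,full=False,use="ts"):
    m=model(p); P=[m[i][0] for i in range(3)]+[m[i][1] for i in range(3)]
    r=[]
    if "t" in use: r.append(np.array([proj("top",x) for x in P])-T)
    if "s" in use: r.append(np.array([proj("side",x) for x in P])-S)
    return np.concatenate(r).ravel()
for u in("t","s","ts"):
    r=least_squares(f,[.575,.085,-.4],kwargs=dict(use=u)); print(u,np.round(r.x,4),np.abs(r.fun).max(),np.round(r.fun.reshape(-1,2),1).tolist() if u=="ts" else "")
np.save("p.npy",r.x)
for i,m in enumerate(model(r.x)): print("ABC"[i],*[np.round(v,4) for v in m])
s=bot.sense(); q=s["tcp_rot"]; print(np.round(R.from_quat(np.r_[q[1:],q[0]]).as_matrix(),3))
E
```

```text
t [ 0.5772  0.0988 -0.3588] 0.32915099099906797 
s [ 0.5776  0.098  -0.359 ] 0.7870906234740858 
ts [ 0.5774  0.0985 -0.3588] 0.8330252088745453 [[0.1, -0.3], [-0.2, 0.2], [-0.1, 0.2], [0.3, -0.1], [0.3, -0.1], [0.2, -0.2], [0.0, -0.8], [-0.1, -0.3], [-0.2, -0.3], [-0.2, -0.0], [-0.0, 0.5], [-0.4, 0.7]]
A [0.6897 0.0564 0.053 ] [0.7038 0.0938 0.048 ] [0.683  0.0386 0.041 ] -0.3588
B [0.5577 0.2169 0.053 ] [0.5182 0.2103 0.048 ] [0.5764 0.22   0.041 ] 1.7356
C [0.4847 0.0223 0.053 ] [ 0.5101 -0.0086  0.048 ] [0.4726 0.0369 0.041 ] 3.83
[[-0.909  0.418  0.   ]
 [ 0.418  0.909  0.   ]
 [ 0.     0.    -1.   ]]
```

```bash
cat >> h.py <<'E'
def state():
    s=bot.sense(); q=s["tcp_rot"]; M=R.from_quat(np.r_[q[1:],q[0]]).as_matrix()
    return s,s["position"],M
def to(P,yaw,pos=None,M=None):
    "shares for target TCP P and tool-y world angle (mod pi)"
    if M is None: _,pos,M=state()
    d=M.T@(np.array(P)-pos)/.3
    a=np.arctan2(M[1,1],M[0,1]); t=(yaw-a+np.pi/2)%np.pi-np.pi/2
    return np.round(d,4).tolist(),round(-t/np.pi,4)
E
python3 - <<'E'
from h import *
m=model(np.load("p.npy"))
print(to([.5577,.2169,.15],m[1][3]))
E
```

```text
([-1.3874, -0.6503, 0.2028], np.float64(-0.1896))
```

step_arm(
  deltas=[
    [[-0.7, -0.325, 0.0], -0.19, 1],
    [[-0.7, -0.325, 0.0], -0.19, 1],
    [[-0.7, -0.325, 0.0], -0.19, 1],
    [[-0.7, -0.325, 0.0], -0.19, 1],
    [[-0.7, -0.325, 0.0], -0.19, 1],
  ],
)

```text
time: 1.42
position: [0.4149, 0.3872, 0.2106]
tcp_rot: [0.001, -0.079, 0.997, -0.001]
ft_force: [-0.4, 0.9, -0.0]
gripper_width: 0.0405
finger_force: 0.0
```

Run:
```python
from h import *
m=model(np.load("p.npy"))
print(to([.5577,.2169,.12],m[1][3]),state()[1])
```

```text
([-0.3807, -0.6344, 0.3042], np.float64(-0.0023)) [0.4148672  0.38717987 0.21057477]
```

step_arm(
  deltas=[
    [[-0.38, -0.634, 0.1], 0, 1],
    [[-0.38, -0.634, 0.1], 0, 1],
    [[-0.38, -0.634, 0.1], 0, 1],
    [[-0.38, -0.634, 0.3], 0, 1],
    [[-0.38, -0.634, 0.3], 0, 1],
  ],
)

```text
time: 2.05
position: [0.5537, 0.2205, 0.1179]
tcp_rot: [-0.003, -0.082, 0.997, -0.001]
ft_force: [-0.9, 0.6, 1.2]
gripper_width: 0.0002
finger_force: 0.0
```

Run:
```python
from h import *
m=model(np.load("p.npy"))
print(to([.5577,.2169,.06],m[1][3]),state()[1])
```

```text
([-0.0121, -0.0135, 0.193], np.float64(-0.0005)) [0.5537469  0.22048833 0.11791813]
```

step_arm(
  deltas=[
    [[0, 0, 0.1], 0, 1],
    [[0, 0, 0.18], 0, 1],
    [[0, 0, 0.19], 0, 1],
    [[0, 0, 0.19], 0, 1],
  ],
)

```text
time: 2.55
position: [0.5548, 0.2252, 0.0651]
tcp_rot: [0.001, -0.084, 0.996, 0.001]
ft_force: [0.4, 0.8, -0.1]
gripper_width: 0.0009
finger_force: 0.0
```

Run:
```python
from h import *
m=model(np.load("p.npy"))
print(to([.5577,.2169,.053],m[1][3]),state()[1])
```

```text
([-0.0048, -0.029, 0.0403], np.float64(0.0011)) [0.55481291 0.22521176 0.06511562]
```

step_arm(
  deltas=[
    [[-0.005, -0.029, 0.02], 0, 1],
    [[-0.005, -0.029, 0.035], 0, 1],
    [[-0.005, -0.029, 0.035], 0, 1],
  ],
)

```text
time: 2.92
position: [0.5578, 0.2142, 0.0532]
tcp_rot: [-0.0, -0.083, 0.997, -0.0]
ft_force: [0.1, 0.4, 0.3]
gripper_width: 0.0004
finger_force: 0.0
```

step_arm(
  deltas=[
    [[0, 0, 0.005], 0, 1],
    [[0, 0, 0.01], 0, 1],
  ],
)

```text
time: 3.18
position: [0.5579, 0.2148, 0.0503]
tcp_rot: [0.0, -0.083, 0.997, 0.0]
ft_force: [-0.4, -0.8, -0.9]
gripper_width: 0.0001
finger_force: 0.0
```

step_arm(
  deltas=[
    [[0, 0, 0.007], 0, 1],
    [[0, 0, 0.007], 0, 1],
  ],
)

```text
time: 3.42
position: [0.5577, 0.2146, 0.048]
tcp_rot: [-0.0, -0.083, 0.997, -0.0]
ft_force: [0.2, -0.3, -0.1]
gripper_width: 0.0006
finger_force: 0.0
```

Run:
```python
from h import *
s=state()[0];print(s["position"],s["ft_force"])
save("top","pics/t1.png");s=state()[0];print(s["position"],s["ft_force"])
```

```text
[0.55773089 0.21455217 0.04802068] [ 0.19654885 -0.26125432 -0.14051678]
[0.55782525 0.21456174 0.04812526] [-0.61167815  0.08629103  0.21325581]
```

step_arm(
  deltas=[
    [[0, 0, 0.004], 0, 1],
  ],
)

```text
time: 3.6
position: [0.558, 0.2147, 0.0471]
tcp_rot: [0.0, -0.083, 0.997, 0.0]
ft_force: [-0.9, 0.9, -0.9]
gripper_width: 0.0005
finger_force: 0.0
```

step_arm(
  deltas=[
    [[0, 0, 0.004], 0, 1],
  ],
)

```text
time: 3.72
position: [0.5579, 0.2146, 0.0458]
tcp_rot: [0.0, -0.083, 0.997, 0.0]
ft_force: [-0.0, -0.0, -0.1]
gripper_width: 0.0006
finger_force: 0.0
```

Run:
```python
from h import *
a=cv2.imread("pics/t1.png")[120:240,110:260]
im=save("side","pics/s1.png")[130:230,170:300,::-1]
f=lambda a,k:cv2.resize(a,(390,300),interpolation=cv2.INTER_CUBIC)
cv2.imwrite("pics/e1.png",np.hstack([f(a,0),f(im,0)]))
```

```text
(no output)
```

View pics/e1.png

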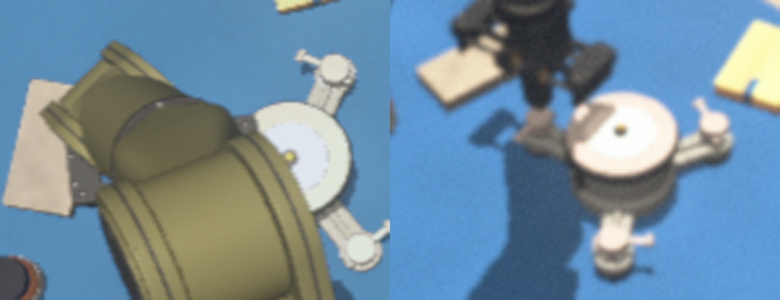

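The side view shows the closed fingertips on or just above cap B (about (537,108) in the crop), and no force is felt yet. I'll go on down slowly.

step_arm(
  deltas=[
    [[0, 0, 0.004], 0, 1],
  ],
)

```text
time: 3.9
position: [0.5579, 0.2146, 0.0446]
tcp_rot: [0.0, -0.083, 0.997, 0.0]
ft_force: [0.0, -0.5, -0.0]
gripper_width: 0.0002
finger_force: 0.0
```

step_arm(
  deltas=[
    [[0, 0, 0.004], 0, 1],
  ],
)

```text
time: 4.03
position: [0.5579, 0.2146, 0.0433]
tcp_rot: [-0.0, -0.083, 0.997, 0.0]
ft_force: [0.2, 0.8, 0.3]
gripper_width: 0.0004
finger_force: 0.0
```

step_arm(
  deltas=[
    [[0, 0, 0.004], 0, 1],
  ],
)

```text
time: 4.15
position: [0.5579, 0.2146, 0.0421]
tcp_rot: [0.0, -0.083, 0.997, 0.0]
ft_force: [-1.1, -0.9, 0.2]
gripper_width: 0.0009
finger_force: 0.0
```

Run:
```python
from h import *
m=model(np.load("p.npy")); s,p,M=state(); print(p,s["ft_force"],s["joint_pos"])
print("TCP px",proj("side",p),"cap",proj("side",m[1][0]),"bar",proj("side",m[1][1]))
im=save("side","pics/s2.png")[145:185,190:250,::-1]
cv2.imwrite("pics/e2.png",cv2.resize(im,(780,520),interpolation=cv2.INTER_CUBIC))
print([ (d["at"],d["score"]) for d in vision.search_frame("side","cap_1_bar")])
```

```text
[0.5578822  0.2145938  0.04214831] [-1.05567442 -0.86806781  0.20380836] [-0.27304345  0.90063253 -0.30297436  1.76524069  0.46592063  0.54721707
  0.86645362]
TCP px [219.92771373 170.35886835] cap [219.21043215 167.94804533] bar [212.42823894 175.76143956]
[([277.5, 175.7], 0.41), ([163.6, 170.0], 0.4)]
```

View pics/e2.png

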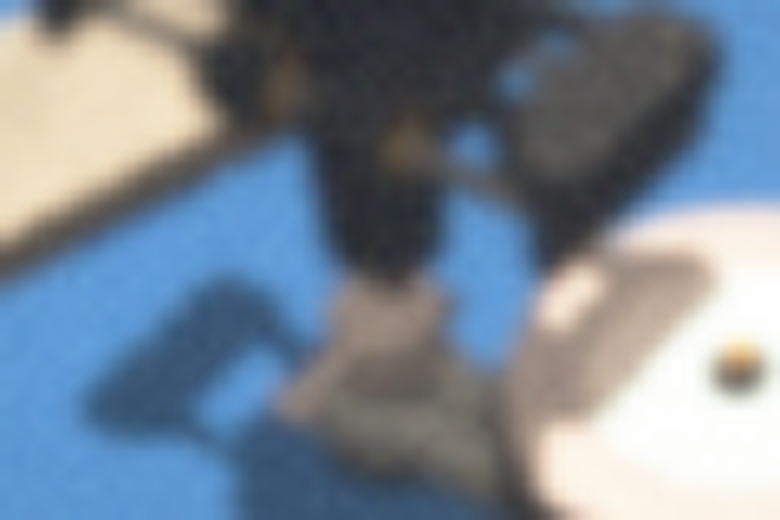

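The bar is still at its predicted pixel (212.7,175.8), so bolt B has not sunk. The visible fingertip sits higher than the reported TCP. I'll turn 90° so the body clears the disc and can't be mistaken for cap contact, then keep going down.

step_arm(
  deltas=[
    [[0, 0, -0.06], -0.06, 1],
    [[0, 0, -0.06], -0.25, 1],
    [[0, 0, -0.06], -0.25, 1],
    [[0, 0, -0.06], -0.25, 1],
    [[0, 0, -0.06], -0.25, 1],
  ],
)

```text
time: 4.88
position: [0.5579, 0.2144, 0.0601]
tcp_rot: [-0.0, -0.458, 0.889, 0.0]
ft_force: [0.8, 0.4, 0.4]
gripper_width: 0.0003
finger_force: 0.0
```

step_arm(
  deltas=[
    [[0, 0, 0], -0.25, 1],
    [[0, 0, 0], -0.25, 1],
    [[0, 0, 0], -0.25, 1],
    [[0, 0, 0], -0.25, 1],
    [[0, 0, 0], -0.25, 1],
  ],
)

```text
time: 5.5
position: [0.5578, 0.2145, 0.0601]
tcp_rot: [0.0, 0.763, -0.647, -0.0]
ft_force: [-0.7, 0.3, 0.1]
gripper_width: 0.0003
finger_force: 0.0
```

Run:
```python
from h import *
m=model(np.load("p.npy")); s,p,M=state(); print(p,s["ft_force"],s["joint_pos"])
print(to([.5577,.2169,.043],m[1][3]+np.pi/2))
print("TCP px",proj("side",p))
```

```text
[0.55779633 0.21446374 0.06005145] [-0.68880134  0.30327696  0.12109452] [-0.05018566  0.95758298 -0.72543384  1.7472076   0.86771522  0.79065895
  2.09051513]
([-0.0081, -0.001, 0.0568], np.float64(-0.0003))
TCP px [219.54675006 166.86188376]
```

step_arm(
  deltas=[
    [[-0.008, 0, 0.03], 0, 1],
    [[-0.008, 0, 0.05], 0, 1],
    [[-0.008, 0, 0.06], 0, 1],
  ],
)

```text
time: 5.88
position: [0.5571, 0.2168, 0.0415]
tcp_rot: [0.0, 0.763, -0.646, -0.0]
ft_force: [0.9, 0.4, -0.5]
gripper_width: 0.0006
finger_force: 0.0
```

step_arm(
  deltas=[
    [[0, 0, 0.005], 0, 1],
  ],
)

```text
time: 6.0
position: [0.5574, 0.217, 0.0404]
tcp_rot: [0.0, 0.763, -0.646, -0.0]
ft_force: [-0.6, -0.9, 1.0]
gripper_width: 0.0006
finger_force: 0.0
```

step_arm(
  deltas=[
    [[0, 0, 0.005], 0, 1],
  ],
)

```text
time: 6.12
position: [0.5576, 0.2171, 0.0392]
tcp_rot: [-0.0, 0.763, -0.646, 0.0]
ft_force: [1.4, 0.7, 0.5]
gripper_width: 0.0006
finger_force: 0.0
```

step_arm(
  deltas=[
    [[0, 0, 0.005], 0, 1],
  ],
)

```text
time: 6.25
position: [0.5576, 0.217, 0.0378]
tcp_rot: [-0.0, 0.763, -0.646, 0.0]
ft_force: [0.2, 0.3, 0.4]
gripper_width: 0.0002
finger_force: 0.0
```

step_arm(
  deltas=[
    [[0, 0, 0.005], 0, 1],
  ],
)

```text
time: 6.38
position: [0.5576, 0.217, 0.0363]
tcp_rot: [-0.0, 0.763, -0.646, 0.0]
ft_force: [-0.1, -0.9, -0.3]
gripper_width: 0.0004
finger_force: 0.0
```

step_arm(
  deltas=[
    [[0, 0, 0.005], 0, 1],
  ],
)

```text
time: 6.5
position: [0.5576, 0.2169, 0.0347]
tcp_rot: [-0.0, 0.763, -0.646, 0.0]
ft_force: [-0.5, -0.4, -0.0]
gripper_width: 0.0006
finger_force: 0.0
```

step_arm(
  deltas=[
    [[0, 0, 0.005], 0, 1],
  ],
)

```text
time: 6.62
position: [0.5575, 0.2169, 0.0331]
tcp_rot: [-0.0, 0.763, -0.646, -0.0]
ft_force: [0.6, -0.3, -0.1]
gripper_width: 0.0006
finger_force: 0.0
```

Run:
```python
from h import *
m=model(np.load("p.npy")); s,p,M=state(); print(p,s["ft_force"])
print("TCP px",proj("side",p),"cap",proj("side",m[1][0]),"bar",proj("side",m[1][1]))
im=save("side","pics/s3.png")[145:185,190:250,::-1]
cv2.imwrite("pics/e3.png",cv2.resize(im,(780,520),interpolation=cv2.INTER_CUBIC))
```

```text
[0.55750034 0.21694911 0.03314838] [ 0.56434639 -0.34073896 -0.10733781]
TCP px [219.59358254 171.84577615] cap [219.21043215 167.94804533] bar [212.42823894 175.76143956]
```

View pics/e3.png

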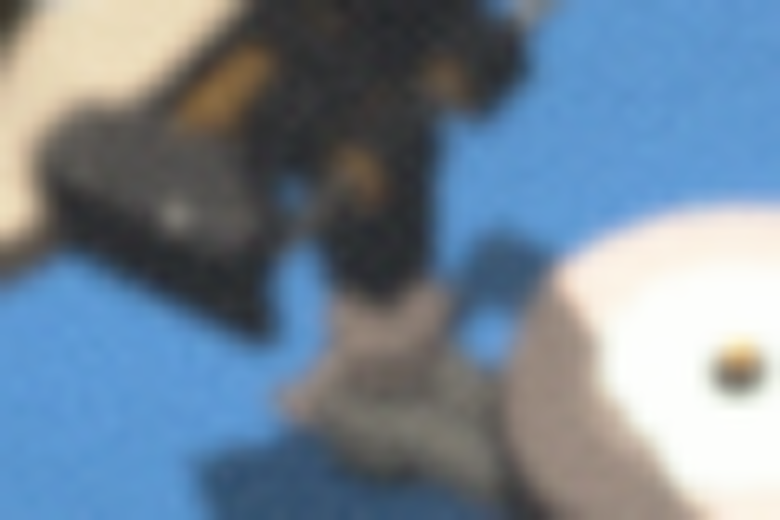

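The fingertip bottom is at px 167.7 and the cap centre at 168, so contact is close. The reported z reads about 20 mm low. I'll go on.

step_arm(
  deltas=[
    [[0, 0, 0.005], 0, 1],
  ],
)

```text
time: 6.8
position: [0.5575, 0.217, 0.0317]
tcp_rot: [-0.0, 0.763, -0.646, 0.0]
ft_force: [-0.3, 1.0, 0.5]
gripper_width: 0.0005
finger_force: 0.0
```

step_arm(
  deltas=[
    [[0, 0, 0.005], 0, 1],
  ],
)

```text
time: 6.92
position: [0.5575, 0.217, 0.0301]
tcp_rot: [-0.0, 0.763, -0.646, -0.0]
ft_force: [0.3, 1.7, -0.6]
gripper_width: 0.0004
finger_force: 0.0
```

step_arm(
  deltas=[
    [[0, 0, 0.005], 0, 1],
  ],
)

```text
time: 7.05
position: [0.5575, 0.217, 0.0286]
tcp_rot: [-0.0, 0.763, -0.646, -0.0]
ft_force: [0.2, -0.4, 0.4]
gripper_width: 0.0004
finger_force: 0.0
```

step_arm(
  deltas=[
    [[0, 0, 0.005], 0, 1],
  ],
)

```text
time: 7.18
position: [0.5575, 0.217, 0.0271]
tcp_rot: [-0.0, 0.763, -0.646, -0.0]
ft_force: [-0.2, 0.1, 0.2]
gripper_width: 0.0006
finger_force: 0.0
```

step_arm(
  deltas=[
    [[0, 0, 0.005], 0, 1],
  ],
)

```text
time: 7.3
position: [0.5575, 0.2169, 0.0256]
tcp_rot: [-0.0, 0.763, -0.646, -0.0]
ft_force: [0.4, -0.1, 0.2]
gripper_width: 0.0007
finger_force: 0.0
```

step_arm(
  deltas=[
    [[0, 0, 0.005], 0, 1],
  ],
)

```text
time: 7.42
position: [0.5575, 0.217, 0.0244]
tcp_rot: [-0.0, 0.763, -0.646, 0.0]
ft_force: [-0.9, -0.3, 3.2]
gripper_width: 0.0004
finger_force: 1.7
```

Run:
```python
from h import *
m=model(np.load("p.npy")); s,p,M=state(); print(p,s["ft_force"])
print("TCP px",proj("side",p),"cap",proj("side",m[1][0]),"bar",proj("side",m[1][1]), "top TCP",proj("top",p))
im=save("side","pics/s4.png")[145:185,190:250,::-1]
a=save("top","pics/t4.png")[160:220,150:240,::-1]
cv2.imwrite("pics/e4.png",np.hstack([cv2.resize(x,(390,260),interpolation=cv2.INTER_CUBIC) for x in (im,a)]))
```

```text
[0.55747025 0.21697266 0.02441316] [-0.91973663 -0.25720616  3.23084829]
TCP px [219.77102627 173.53212129] cap [219.21043215 167.94804533] bar [212.42823894 175.76143956] top TCP [181.03565837 192.55753806]
```

View pics/e4.png

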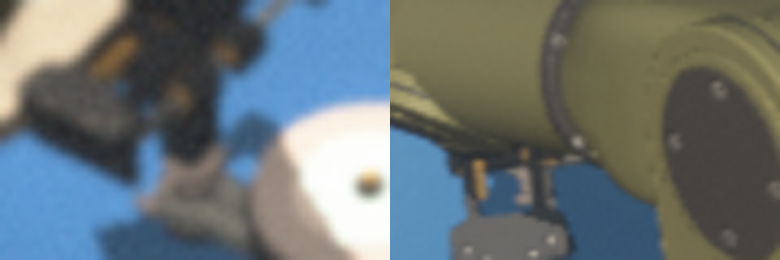

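Contact now, 3.2 N at reported z 0.0244, with the tip on the cap in the side view. I'll press further.

step_arm(
  deltas=[
    [[0, 0, 0.003], 0, 1],
  ],
)

```text
time: 7.65
position: [0.5574, 0.217, 0.0235]
tcp_rot: [-0.0, 0.763, -0.646, 0.0]
ft_force: [-1.7, -0.0, 2.8]
gripper_width: 0.0004
finger_force: 1.6
```

step_arm(
  deltas=[
    [[0, 0, 0.003], 0, 1],
  ],
)

```text
time: 7.78
position: [0.5575, 0.217, 0.0225]
tcp_rot: [-0.0, 0.763, -0.646, 0.0]
ft_force: [-2.3, 0.6, 3.7]
gripper_width: 0.0004
finger_force: 1.6
```

step_arm(
  deltas=[
    [[0, 0, 0.003], 0, 1],
  ],
)

```text
time: 7.9
position: [0.5575, 0.217, 0.0215]
tcp_rot: [-0.0, 0.763, -0.646, -0.0]
ft_force: [-1.4, -0.4, 3.6]
gripper_width: 0.0006
finger_force: 1.6
```

step_arm(
  deltas=[
    [[0, 0, 0.003], 0, 1],
  ],
)

```text
time: 8.02
position: [0.5573, 0.217, 0.0209]
tcp_rot: [0.0, 0.763, -0.646, 0.0]
ft_force: [-2.3, -1.3, 9.5]
gripper_width: 0.0005
finger_force: 5.3
```

step_arm(
  deltas=[
    [[0, 0, 0.003], 0, 1],
  ],
)

```text
time: 8.15
position: [0.5572, 0.217, 0.0207]
tcp_rot: [0.0, 0.763, -0.646, 0.0]
ft_force: [-4.1, -1.9, 16.0]
gripper_width: 0.0005
finger_force: 7.9
```

Bolt B slid from 0.0248 to 0.0208, 4 mm at about 3.5 N, and then stopped dead, so B is the slack one. The tip offset may depend on finger opening. I'll calibrate it on the bottomed cap (top at z = 0.049) with openings of about 14 and 26 mm.

step_arm(
  deltas=[
    [[0, 0, -0.04], 0, 0.84],
    [[0, 0, -0.04], 0, 0.84],
    [[0, 0, -0.04], 0, 0.84],
    [[0, 0, -0.04], 0, 0.84],
  ],
)

```text
time: 8.65
position: [0.5574, 0.2167, 0.0313]
tcp_rot: [0.0, 0.763, -0.646, -0.0]
ft_force: [-0.4, -0.1, -0.9]
gripper_width: 0.0143
finger_force: 0.0
```

step_arm(
  deltas=[
    [[0, 0, 0.01], 0, 0.84],
    [[0, 0, 0.014], 0, 0.84],
  ],
)

```text
time: 8.9
position: [0.5573, 0.2168, 0.0271]
tcp_rot: [0.0, 0.763, -0.646, -0.0]
ft_force: [-0.0, -0.3, -0.5]
gripper_width: 0.0144
finger_force: 0.0
```

step_arm(
  deltas=[
    [[0, 0, 0.004], 0, 0.84],
    [[0, 0, 0.004], 0, 0.84],
  ],
)

```text
time: 9.15
position: [0.5574, 0.217, 0.0262]
tcp_rot: [0.0, 0.763, -0.646, -0.0]
ft_force: [1.3, -0.1, -0.2]
gripper_width: 0.014
finger_force: 0.0
```

step_arm(
  deltas=[
    [[0, 0, 0.008], 0, 0.84],
    [[0, 0, 0.008], 0, 0.84],
  ],
)

```text
time: 9.4
position: [0.5574, 0.2169, 0.0237]
tcp_rot: [0.0, 0.763, -0.646, -0.0]
ft_force: [0.4, 0.8, -0.1]
gripper_width: 0.0142
finger_force: 0.0
```

step_arm(
  deltas=[
    [[0, 0, 0.005], 0, 0.84],
    [[0, 0, 0.005], 0, 0.84],
  ],
)

```text
time: 9.65
position: [0.5574, 0.2169, 0.0223]
tcp_rot: [0.0, 0.763, -0.646, -0.0]
ft_force: [-0.9, -0.6, 0.7]
gripper_width: 0.0144
finger_force: 0.0
```

step_arm(
  deltas=[
    [[0, 0, 0.003], 0, 0.84],
    [[0, 0, 0.003], 0, 0.84],
  ],
)

```text
time: 9.9
position: [0.5574, 0.2169, 0.0215]
tcp_rot: [0.0, 0.763, -0.646, -0.0]
ft_force: [0.7, 0.2, -0.2]
gripper_width: 0.0139
finger_force: 0.0
```

step_arm(
  deltas=[
    [[0, 0, 0.004], 0, 0.84],
    [[0, 0, 0.004], 0, 0.84],
  ],
)

```text
time: 10.15
position: [0.5575, 0.217, 0.0212]
tcp_rot: [-0.0, 0.763, -0.646, 0.0]
ft_force: [-2.0, -2.2, 7.6]
gripper_width: 0.0138
finger_force: 3.5
```

step_arm(
  deltas=[
    [[0, 0, 0.004], 0, 0.84],
    [[0, 0, 0.004], 0, 0.84],
  ],
)

```text
time: 10.4
position: [0.5575, 0.217, 0.021]
tcp_rot: [-0.0, 0.763, -0.646, 0.001]
ft_force: [-3.4, -2.8, 14.1]
gripper_width: 0.0142
finger_force: 7.3
```

The offset is the same at both openings: the real tip is about 28 mm above the reported TCP. Next I check from the earlier picture whether the body is offset too.

Run:
```python
from h import *
p=np.array([.5575,.217,.0]); a=np.load("p.npy")[2]+2*np.pi/3
e=np.array([np.cos(a),np.sin(a),0]);t=np.array([-e[1],e[0],0])
for h in(.097,.111,.125,.139):
  print(h,[np.round(proj("side",p+i*.0375*e+.0935*t+[0,0,h]),1).tolist() for i in(-1,1)])
for h in(.033,.05,.061): print("tip",h,proj("side",p+[0,0,h]))
```

```text
0.097 [[210.1, 179.9], [192.8, 171.0]]
0.111 [[209.7, 177.0], [192.2, 168.2]]
0.125 [[209.3, 174.1], [191.7, 165.2]]
0.139 [[208.8, 171.1], [191.2, 162.3]]
tip 0.033 [219.58700928 171.86764838]
tip 0.05 [219.2170846  168.54850347]
tip 0.061 [218.97484242 166.37212702]
```

The body is offset by the same amount, so this is a plain z bias of about −28 mm. The body must stay above the disc (0.104), so I'll grip the bar shallowly near the fingertips.

step_arm(
  deltas=[
    [[0, 0, -0.12], 0, 0.65],
    [[0, 0, -0.12], 0.1, 0.65],
    [[0, 0, -0.12], 0.25, 0.65],
    [[0, 0, -0.12], 0.25, 0.65],
    [[0, 0, -0.12], 0.25, 0.65],
  ],
)

```text
time: 11.02
position: [0.5574, 0.217, 0.0551]
tcp_rot: [0.0, -0.471, 0.882, 0.0]
ft_force: [0.3, -1.2, 0.4]
gripper_width: 0.031
finger_force: 0.0
```

step_arm(
  deltas=[
    [[0, 0, 0], 0.25, 0.65],
    [[0, 0, 0], 0.25, 0.65],
    [[0, 0, 0], 0.25, 0.65],
    [[0, 0, 0], 0.25, 0.65],
    [[0, 0, 0], 0.25, 0.65],
  ],
)

```text
time: 11.65
position: [0.5574, 0.2172, 0.0552]
tcp_rot: [0.0, -0.101, 0.995, -0.0]
ft_force: [-0.5, 0.6, -0.2]
gripper_width: 0.0311
finger_force: 0.0
```

Run:
```python
from h import *
m=model(np.load("p.npy")); s,p,M=state(); print(p,s["joint_pos"])
print(to([.5182,.2103,.042],m[1][3]))
```

```text
[0.55740785 0.21724007 0.05523833] [-0.25701172  0.88431856 -0.33989031  1.75882963  0.48807669  0.58283368
  0.87817554]
([0.1327, 0.0036, 0.0441], np.float64(0.0119))
```

step_arm(
  deltas=[
    [[0.133, 0.004, 0], 0.012, 0.65],
    [[0.133, 0.004, 0.0], 0.012, 0.65],
    [[0.133, 0.004, 0.044], 0.012, 0.65],
    [[0.133, 0.004, 0.044], 0.012, 0.65],
  ],
)

```text
time: 12.15
position: [0.5185, 0.2099, 0.0407]
tcp_rot: [-0.0, -0.082, 0.997, -0.0]
ft_force: [-0.3, 0.7, -0.3]
gripper_width: 0.0308
finger_force: 0.0
```

Run:
```python
from h import *
m=model(np.load("p.npy")); s,p,M=state(); print(p,s["ft_force"])
a=m[1][3]; e=np.array([np.cos(a),np.sin(a),0]); c=p+[0,0,.028]
print(to([.5182,.2103,.02],a))
im=save("side","pics/s5.png")[:,:,::-1]; x0,y0=190,145
A=cv2.resize(im[y0:185,x0:250],(780,520),interpolation=cv2.INTER_CUBIC)
for P,col in((c,(0,0,255)),(c+.0155*e,(0,255,0)),(c-.0155*e,(0,255,0)),(m[1][1]-[0,0,.004],(255,0,255))):
    q=(proj("side",P)+.5-[x0,y0])*13; cv2.circle(A,tuple(int(v) for v in q),4,col,-1)
cv2.imwrite("pics/e5.png",A)
```

```text
[0.51849034 0.2099289  0.040704  ] [-0.32034794  0.69237006 -0.27875315]
([0.0007, 0.0014, 0.069], np.float64(-0.0002))
```

View pics/e5.png

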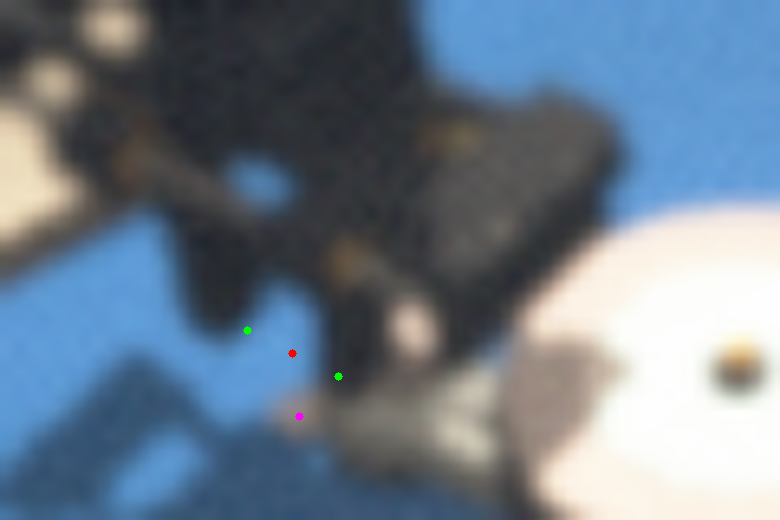

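The finger pads' inner edges, about (250,330) and (325,385), match the projected green marks, and the bar sits on the magenta mark at (298,415). So xy is good and the z bias is confirmed. Descending to the shallow grip.

step_arm(
  deltas=[
    [[0.001, 0.001, 0.035], 0, 0.65],
    [[0.001, 0.001, 0.07], 0, 0.65],
    [[0.001, 0.001, 0.07], 0, 0.65],
  ],
)

```text
time: 12.58
position: [0.5172, 0.2101, 0.0198]
tcp_rot: [-0.001, -0.082, 0.997, -0.0]
ft_force: [0.0, -0.1, 0.2]
gripper_width: 0.031
finger_force: 0.0
```

step_arm(
  deltas=[
    [[0, 0, 0.01], 0, 0.65],
    [[0, 0, 0.015], 0, 0.65],
  ],
)

```text
time: 12.82
position: [0.5179, 0.2105, 0.0164]
tcp_rot: [0.0, -0.082, 0.997, 0.0]
ft_force: [0.8, 0.3, 0.2]
gripper_width: 0.0309
finger_force: 0.0
```

step_arm(
  deltas=[
    [[0, 0, 0.006], 0, 0.65],
    [[0, 0, 0.006], 0, 0.65],
  ],
)

```text
time: 13.08
position: [0.5178, 0.2104, 0.0146]
tcp_rot: [0.0, -0.082, 0.997, 0.0]
ft_force: [1.3, 0.4, 0.6]
gripper_width: 0.0307
finger_force: 0.0
```

step_arm(
  deltas=[
    [[0, 0, 0.005], 0, 0.65],
    [[0, 0, 0.006], 0, 0.65],
  ],
)

```text
time: 13.32
position: [0.5178, 0.2104, 0.0128]
tcp_rot: [0.0, -0.082, 0.997, 0.0]
ft_force: [-0.7, -0.5, -0.2]
gripper_width: 0.0305
finger_force: 0.0
```

step_arm(
  deltas=[
    [[0, 0, 0.005], 0, 0.65],
    [[0, 0, 0.006], 0, 0.65],
  ],
)

```text
time: 13.58
position: [0.5178, 0.2104, 0.0109]
tcp_rot: [-0.0, -0.082, 0.997, 0.0]
ft_force: [-0.1, 0.0, -0.0]
gripper_width: 0.0307
finger_force: 0.0
```

step_arm(
  deltas=[
    [[0, 0, 0.003], 0, 0.65],
    [[0, 0, 0.006], 0, 0.65],
  ],
)

```text
time: 13.82
position: [0.5178, 0.2104, 0.0092]
tcp_rot: [0.0, -0.082, 0.997, 0.0]
ft_force: [0.0, -0.1, 0.3]
gripper_width: 0.0309
finger_force: 0.0
```

step_arm(
  deltas=[
    [[0, 0, 0], 0, 0.78],
    [[0, 0, 0], 0, 0.82],
    [[0, 0, 0], 0, 0.86],
    [[0, 0, 0], 0, 1],
    [[0, 0, 0], 0, 1],
  ],
)

```text
time: 14.45
position: [0.5178, 0.2106, 0.0092]
tcp_rot: [0.0, -0.082, 0.997, 0.0]
ft_force: [-0.1, 1.9, 0.2]
gripper_width: 0.0129
finger_force: 30.0
```

The grip is on: 13 mm wide at 30 N. Now I follow the arc; tool +x is the bar's outward direction.

step_arm(
  deltas=[
    [[-0.002, 0, -0.014], 0, 1],
    [[-0.0057, 0, -0.029], 0, 1],
    [[-0.0057, 0, -0.029], 0, 1],
  ],
)

```text
time: 14.82
position: [0.5195, 0.2109, 0.0182]
tcp_rot: [0.0, -0.082, 0.997, 0.0]
ft_force: [0.6, 1.3, -1.0]
gripper_width: 0.0127
finger_force: 30.0
```

step_arm(
  deltas=[
    [[-0.01, 0, -0.028], 0, 1],
    [[-0.01, 0, -0.028], 0, 1],
  ],
)

```text
time: 15.08
position: [0.5226, 0.2113, 0.0269]
tcp_rot: [0.0, -0.082, 0.997, 0.0]
ft_force: [-0.4, 0.3, -2.0]
gripper_width: 0.0132
finger_force: 30.0
```

Run:
```python
from h import *
m=model(np.load("p.npy"))
im=save("side","pics/s6.png")
for d in vision.masks_of("side","cap_1_bar"): print(d["at"],d["score"],d["pixels"].sum())
s,p,M=state(); c=p+[0,0,.028]; print(p,"bar exp",proj("side",m[1][1]+[.0046,.0008,.013]))
```

```text
[278.7, 175.7] 0.5 67
[245.4, 209.7] 0.21 115
[0.52238758 0.21129346 0.02644337] bar exp [212.90578563 172.38704592]
```

step_arm(
  deltas=[
    [[-0.014, 0, -0.026], 0, 1],
    [[-0.014, 0, -0.026], 0, 1],
  ],
)

```text
time: 15.42
position: [0.5267, 0.212, 0.0346]
tcp_rot: [0.0, -0.082, 0.997, 0.0]
ft_force: [-1.5, 0.8, -1.9]
gripper_width: 0.0131
finger_force: 30.0
```

step_arm(
  deltas=[
    [[-0.018, 0, -0.023], 0, 1],
    [[-0.018, 0, -0.023], 0, 1],
  ],
)

```text
time: 15.68
position: [0.5319, 0.2128, 0.0415]
tcp_rot: [-0.0, -0.082, 0.997, 0.0]
ft_force: [-2.4, 2.1, -1.1]
gripper_width: 0.0123
finger_force: 30.0
```

step_arm(
  deltas=[
    [[-0.021, 0, -0.02], 0, 1],
    [[-0.021, 0, -0.02], 0, 1],
  ],
)

```text
time: 15.92
position: [0.5381, 0.2139, 0.0475]
tcp_rot: [-0.0, -0.082, 0.997, 0.0]
ft_force: [-4.1, 1.8, 1.3]
gripper_width: 0.0126
finger_force: 30.0
```

step_arm(
  deltas=[
    [[-0.024, 0, -0.0175], 0, 1],
    [[-0.024, 0, -0.0175], 0, 1],
  ],
)

```text
time: 16.18
position: [0.5457, 0.2151, 0.0529]
tcp_rot: [0.0, -0.082, 0.997, 0.0]
ft_force: [-4.6, 1.8, 3.0]
gripper_width: 0.0127
finger_force: 30.0
```

step_arm(
  deltas=[
    [[-0.026, 0, -0.014], 0, 1],
    [[-0.026, 0, -0.014], 0, 1],
  ],
)

```text
time: 16.42
position: [0.5538, 0.2165, 0.057]
tcp_rot: [0.001, -0.082, 0.997, 0.0]
ft_force: [-4.2, 2.6, 3.0]
gripper_width: 0.013
finger_force: 30.0
```

step_arm(
  deltas=[
    [[-0.028, 0, -0.0095], 0, 1],
    [[-0.028, 0, -0.0095], 0, 1],
  ],
)

```text
time: 16.68
position: [0.5621, 0.2179, 0.0597]
tcp_rot: [0.001, -0.082, 0.997, 0.0]
ft_force: [-4.0, 1.7, 4.9]
gripper_width: 0.0128
finger_force: 30.0
```

step_arm(
  deltas=[
    [[0, 0, 0], 0, 1],
    [[0, 0, 0], 0, 1],
    [[0, 0, 0], 0, 1],
  ],
)

```text
time: 17.05
position: [0.5611, 0.2177, 0.0594]
tcp_rot: [0.0, -0.082, 0.997, 0.0]
ft_force: [-4.4, 1.6, 4.9]
gripper_width: 0.013
finger_force: 30.0
```

Run:
```python
from h import *
im=save("side","pics/s7.png")[140:220,190:300,::-1]
cv2.imwrite("pics/e7.png",cv2.resize(im,(770,560),interpolation=cv2.INTER_CUBIC))
```

```text
(no output)
```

View pics/e7.png

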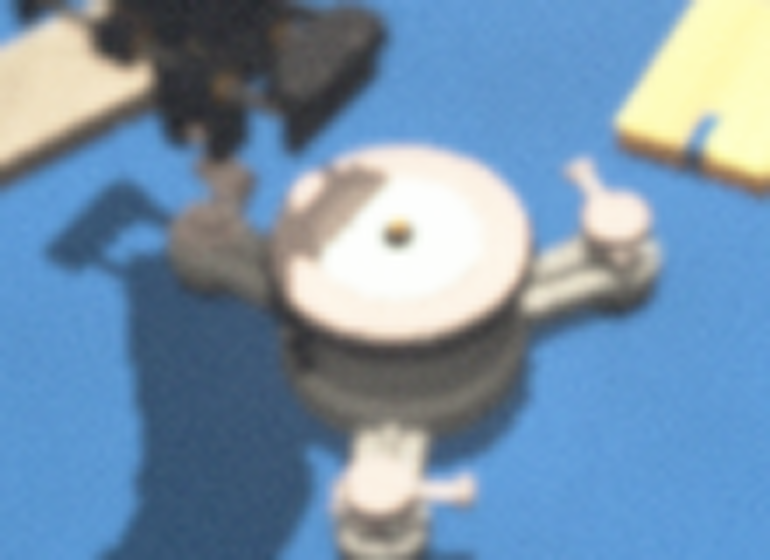

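The picture shows cap B standing up at about (230,175), its bar held between the fingertips at about (205,135). The other two caps are shut, at (617,215) and (380,490). The fingers have followed the arc to about 1.2 rad, and the arm presses down lightly, which keeps the bolt seated.

```bash
python3 -c "
from h import *
print(job.hand_in())"
```

```text
the job is handed in; nothing more can be done
None
```

I tapped only one cap, the one on the +y side: its bolt slid down about 4 mm and stayed down, its cap was held open at about 1.2 rad when I handed the job in, and the other two caps stayed shut; the hand-in returned no verdict.

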